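# Find the temperature logger with the loose battery

## Robot

A 6-joint arm with a two-finger parallel gripper is mounted at the origin on the work surface. World frame = base frame: x ahead of the robot, y to its left, z up, the work surface at z = 0. Lengths are in m, angles in degrees, forces in N, time in s.
With the tool pointing down it reaches from about 0.35 to 0.875 m from the base axis. Payload 4.2 kg.
Tool frame: the origin (TCP) lies midway between the tips of the shut fingers; the grasp point (between the pads) lies 19 mm behind it; z points along the fingers, y is the line along which they close (so a half turn about z gives the same grasp; the last joint's range is limited). The gripper opens to 87 mm and grips with 3 to 60 N. Pads are 19 mm wide; open, the fingers measure 117 mm over their backs; the gripper's body (75 mm by 190 mm) begins 51 mm behind the grasp point.
Start: joints at [78.014, 22.042, 0.453, 0, -68.411, -14.817], TCP at [0.282, 0.558, 0.223] pointing down, gripper open.
Joint ranges: [-179.83, 179.83], [-69.29, 118.12], [-61.27, 80.66], [-181.25, 117.63], [-171.15, -9.14], [-177.46, 177.46]. Speed limits (degrees/s): [159.86, 159.86, 180, 180, 180, 180].

## Interface

Orientations are given as [roll, pitch, yaw] about the fixed x, y, z axes, in that order (R = Rz(yaw) Ry(pitch) Rx(roll)).
In Python, from workcell import env gives the robot as it stands. The module is installed in compiled form; this text tells all that it offers. Calls block until the motion is done:
- env.goto(position, orientation): joint-space move of the TCP to a pose.
- env.move_straight(position, rotation=None, rate=0.15, force_limit=None): straight line of the TCP; rotation=None keeps the orientation; rate is the mean speed in m/s. With force_limit (N) it stops when the force on the tool has changed by that much, and returns True; else False.
- env.set_joints(angles): joint-space move.
- env.gripper_to(opening, grasp_force=None): opening from 0.0 (shut) to 1.0 (fully open); grasp_force is the grip in N (None keeps the last); returns when the fingers have stopped.
- env.dwell(seconds).
- env.inverse_kinematics(position, orientation): joint angles nearest the present ones, or None.
- env.read_state(): the state.
- env.grab_frame(name): name is "side" or "top" or "wrist"; returns a dict with "image" (480x640x3 uint8, blue, green, red), "fx", "fy", "cx", "cy" (pixels), "position" and "orientation" of the camera in the world. Camera axes: x right, y up, looking along -z (the intrinsics and any distortion apply to the point x, -y, -z); pixel columns grow to the right and rows downward; lengths in m; the calibration is good to about 2 mm. A picture is of the moment at which its call begins. There is no depth.
A pose or a line that the arm cannot do raises env.Unreachable and nothing moves.
- env.close_job(): hands the job in; it is judged then, once.
Trained networks look in a picture, given as the dict that the camera call returned (one of the last four; its "shot" number tells which), for a name from the list of things; names that differ only in an ending like _2 or _b are one class to them, and where a whole thing is asked for, a point or a joint stands for the part that bears it (a point fixed in the world has none). Each returns a list of dicts, best first, with "score" (0 to 1); they miss things now and then, are a little off and sometimes report something else, mostly with a low value. They report only what shows in the picture. A call takes as long as a camera call. They do not tell look-alikes from the thing itself.
- env.search_frame(picture, thing): "xyz" ([x, y, z] in m, in world coordinates, good to about 4 mm: the middle of the surface that is visible of it).
- env.trace(picture, thing): "mask" (480x640 bool, what is visible of it).
The state is a dict: "clock": time; "joint_positions": joint angles; "qvel": joint speeds; "joint_torque": joint torques, N m; "position": TCP position; "tool_rot": TCP orientation; "force": force on the tool from outside, world axes, zero at the start; "wrist_torque": the same for the moment, N m; "opening": opening from 0.0 (shut) to 1.0 (fully open); "finger_force": force on a finger pad.
Only numpy, scipy, OpenCV 4.12 (cv2) and the standard library are available. Lean on these libraries where they do the work, as an engineer would, in place of code of your own. Each camera call takes 0.05 s, during which the arm holds its last target. There are 200 camera calls.

## Task

Gently lower the lid of the orange logger case until it is fully closed, so that you can pass things across it. Then find out by shaking which of the three sealed temperature loggers rattles (lift it off the table and shake it; its battery has come loose), setting the silent ones back upright where they stood, dropping none and leaving everything else on the table alone. Finish while holding the rattling one out to the inspector on the far side: in the gripper, still and level, above the middle of the closed case and well clear of it; do not put it down or let go.

Things in the scene. Friction and masses are not known exactly. Their poses are not given: they have to be found in the camera images.
- case_lid (a joint): hinge of the transit case's lid along the case's far edge: 0 = fully closed, grows as the lid opens (rad), starts partly open at 0.7 to 1.1. A stiff friction hinge (0.6 N m): the 0.35 kg lid stays where it is left, and pressing on it near its free edge lowers it with less than 10 N
- lid_hinge (a point): point on the hinge line, middle of the far edge, 65 above the table. The axes are those of the lid: y along the hinge, x away from the lid (the lid reaches 170 mm towards -x), z out of its outer face
- lid_edge (a point): middle of the lid's free (front) edge on its outer face: 170 from the hinge line along the lid's -x and 30 out along its z. The lid is an orange plastic shell 170 x 270, 30 deep, flat outside
- lid_top (a point): middle of the lid's outer face, 85 from the hinge line along the lid's -x and 30 out along its z. With the lid closed it is the middle of the case's top, 95 above the table
- transit_case: fixed orange hard case with black foam inside, 170 deep (its x) x 270 wide (its y), 65 high without the lid, in front of the robot behind the row of loggers, opening upwards. Origin at the centre of its underside, x away from the robot
- logger_a_center (a point): sealed temperature logger, one of three identical: white box, blue ends, 112 long (own x, roughly away from the robot), 60 wide (y), 52 high, 0.2 to 0.4 kg. Point: its centre. One of the three, in any place, has its 90 g battery (the cell) loose inside: tipped (over 6 degrees) or shaken, it slides up to 70 mm along the logger's length and knocks on the end walls (jolts and a shift of weight, felt at the wrist)
- logger_b_center (a point): sealed temperature logger, one of three identical: white box, blue ends, 112 long (own x, roughly away from the robot), 60 wide (y), 52 high, 0.2 to 0.4 kg. Point: its centre. One of the three, in any place, has its 90 g battery (the cell) loose inside: tipped (over 6 degrees) or shaken, it slides up to 70 mm along the logger's length and knocks on the end walls (jolts and a shift of weight, felt at the wrist)
- logger_c_center (a point): sealed temperature logger, one of three identical: white box, blue ends, 112 long (own x, roughly away from the robot), 60 wide (y), 52 high, 0.2 to 0.4 kg. Point: its centre. One of the three, in any place, has its 90 g battery (the cell) loose inside: tipped (over 6 degrees) or shaken, it slides up to 70 mm along the logger's length and knocks on the end walls (jolts and a shift of weight, felt at the wrist)
- label_roll_center (a point): roll of white labels on its side face, a paper ring 96 across, 55 high, hole 40; bystander
- refractometer_center (a point): hand-held refractometer lying down, a tube about 180 long, 32 thick; bystander
- marker_center (a point): red and black marker pen lying down, 130 long, 16 thick; bystander
- tape_gun_center (a point): red hand tape gun on the right, about 230 long, 106 high; bystander
- pineapple_center (a point): pineapple standing upright on the table, 120 across, 250 high with its crown; bystander
- mug: steel mug, 76 across, 85 high, standing upright, origin under its centre; bystander
Mind the look-alikes: they are no part of the job. Leave any green or red look-alike of the part that bears logger_c_center alone.

How it is judged:
By the outcome, as a careful person would: the job done as asked, in the order asked, and still so for the second after the job is handed in, while the arm keeps its last pose, push and grip.
It also fails if it takes over 72 s, if anything falls off the work surface, if the arm or the gripper's body presses on something with over 40 N, if the wrist force passes 120 N, or if a joint passes its speed limit or range.

## Working session

There is one attempt and no reset: what is moved stays moved. The work goes in short steps, each a Python script; the robot and the scene stay as the last script left them, time stands still between calls to the robot, and variables do not carry over. Pictures are saved under pics/ and viewed, at most 10 in all, crops included, and the job is handed in when it is done.

```bash
mkdir -p pics; ls
python3 - <<'E'
from workcell import env
import cv2,numpy as np
s=env.read_state();print(s)
names=["logger_a_center","lid_edge","lid_top","lid_hinge","transit_case","label_roll_center","refractometer_center","marker_center","tape_gun_center","pineapple_center","mug"]
ims=[]
for c in ("top","side"):
    f=env.grab_frame(c); ims.append(f["image"]); cv2.imwrite(f"pics/{c}0.png",f["image"])
    print(c,f["position"],f["orientation"],f["fx"],f["fy"],f["cx"],f["cy"],[k for k in f])
    for n in names:
        print(n,[(np.round(d["xyz"],3).tolist(),round(d["score"],2)) for d in env.search_frame(f,n)])
E
```

```text
pics
{'clock': 0.0, 'joint_positions': array([ 7.80142166e+01,  2.20923306e+01,  3.79995612e-01, -3.12030348e-02,
       -6.84121394e+01, -1.48172767e+01]), 'qvel': array([-0.08762208, -0.06249707,  0.01891356,  0.01292478, -0.06733473,
        0.00606381]), 'joint_torque': array([-1.74753994e-03, -3.90671718e+01,  1.87404263e+01,  4.21996281e+00,
        1.09614540e-02, -1.94722716e-04]), 'position': array([0.28152078, 0.55732256, 0.22143883]), 'tool_rot': array([ 1.79872248e+02, -3.80818981e-03, -2.68145678e+01]), 'force': array([-0.64082345, -0.03133398, -0.0802101 ]), 'wrist_torque': array([0.00276314, 0.00067562, 0.00041383]), 'finger_force': 0.0, 'opening': 1.0028689819236087}
top [0.32675041 0.07182784 1.23127131] [  6.58738673  -1.46234137 -88.42791654] 498.97473436129445 498.97473436129445 309.34500514550007 246.15427554640297 ['image', 'fx', 'fy', 'cx', 'cy', 'position', 'orientation', 'shot']
logger_a_center [([0.441, 0.175, 0.049], 0.6)]
lid_edge [([0.683, 0.014, 0.202], 0.57)]
lid_top [([0.683, 0.016, 0.211], 0.77)]
lid_hinge [([0.681, 0.012, 0.209], 0.77), ([0.661, 0.33
[... 636 characters left out ...]
rientation', 'shot']
logger_a_center [([0.44, 0.154, 0.051], 0.56), ([0.444, -0.019, 0.049], 0.45)]
lid_edge [([0.675, -0.069, 0.208], 0.9)]
lid_top [([0.67, -0.068, 0.213], 0.8)]
lid_hinge [([0.668, -0.068, 0.212], 0.67)]
transit_case [([0.553, 0.48, 0.128], 0.63)]
label_roll_center [([0.708, -0.337, 0.054], 0.69), ([0.439, 0.159, 0.05], 0.26)]
refractometer_center [([0.66, 0.324, 0.026], 0.95)]
marker_center [([0.509, 0.348, 0.01], 0.65), ([0.667, -0.03, 0.056], 0.25)]
tape_gun_center [([0.536, -0.406, 0.047], 0.71)]
pineapple_center [([0.557, 0.479, 0.127], 0.64), ([0.42, -0.221, 0.055], 0.45)]
mug [([0.417, 0.476, 0.056], 0.79), ([0.67, -0.07, 0.21], 0.67), ([0.556, 0.477, 0.126], 0.24)]
```

View pics/top0.png

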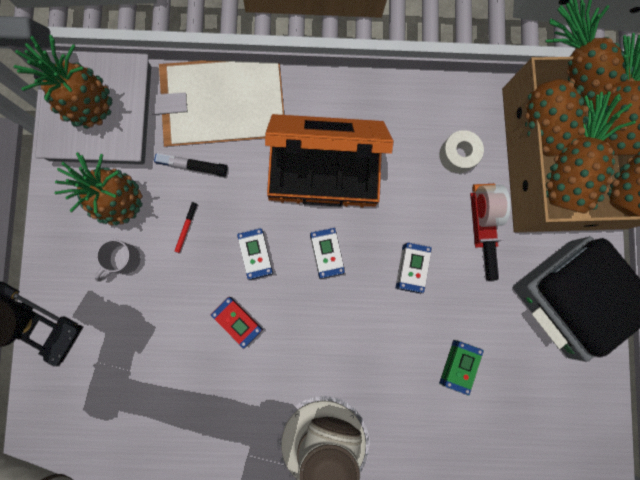

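View pics/side0.png

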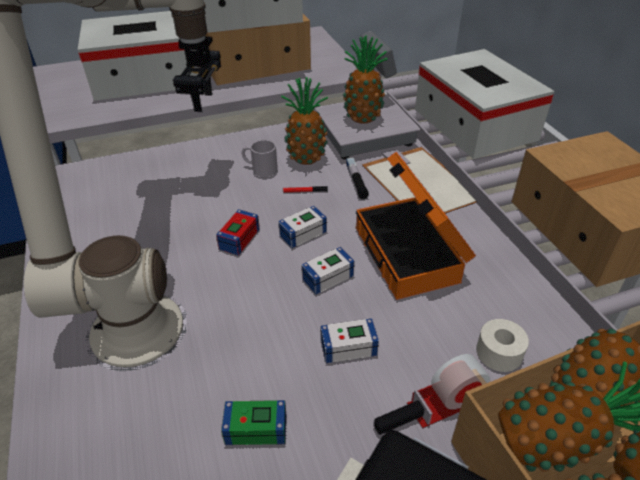

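The top view shows the white loggers at px (255,254), (327,253) and (415,267), with the red and green look-alikes at (237,321) and (462,366). The case front rim runs from (268,203) to (380,207), and the lid free edge is around (267–390, 118–152). I'll measure these properly next.

```bash
cat > h.py <<'E'
from workcell import env
import cv2,numpy as np
from scipy.spatial.transform import Rotation as R
def rot(o): return R.from_euler('xyz',o,degrees=True).as_matrix()
def plane(f,px,z):
    px=np.atleast_2d(px).astype(float)
    d=np.c_[(px[:,0]-f["cx"])/f["fx"],-(px[:,1]-f["cy"])/f["fy"],-np.ones(len(px))]@rot(f["orientation"]).T
    p=np.array(f["position"]); return p+d*((z-p[2])/d[:,2])[:,None]
def proj(f,P):
    q=(np.atleast_2d(P)-f["position"])@rot(f["orientation"])
    return np.c_[f["cx"]+f["fx"]*q[:,0]/-q[:,2],f["cy"]-f["fy"]*q[:,1]/-q[:,2]]
E
python3 - <<'E'
from h import *
f=env.grab_frame("top");im=f["image"].astype(int)
b,g,r=im[...,0],im[...,1],im[...,2]
hsv=cv2.cvtColor(f["image"],cv2.COLOR_BGR2HSV)
m=(((hsv[...,0]>105)&(hsv[...,0]<130)&(hsv[...,1]>110))|((im.min(2)>185)))
for n,(u,v) in zip("abc",[(255,254),(327,253),(415,267)]):
    k=np.zeros_like(m);k[v-32:v+33,u-28:u+29]=m[v-32:v+33,u-28:u+29]
    k=cv2.morphologyEx(k.astype('uint8'),cv2.MORPH_CLOSE,np.ones((9,9)))
    vs,us=np.nonzero(k);P=plane(f,np.c_[us,vs],0.052)[:,:2]
    (c,wh,a)=cv2.minAreaRect((P*1000).astype('float32'));print(n,np.round(c,1),np.round(wh,1),round(a,1))
om=((hsv[...,0]<15)&(hsv[...,1]>150)&(r>60));om[:,:240]=0;om[:,420:]=0;om[:100]=0;om[225:]=0
cv2.imwrite("pics/crop1.png",cv2.resize(np.vstack([f["image"][100:220,240:410],np.repeat((om[100:220,240:410,None]*255).astype('uint8'),3,2)]),None,fx=2.4,fy=2.4,interpolation=cv2.INTER_CUBIC))
for p in [(268,203),(380,207)]: print(p,plane(f,p,0.065).round(3))
E
```

```text
a [442.5 175.3] [110.6  59.1] 15.7
b [450.    2.9] [109.6  60.3] 13.1
c [ 421.4 -203.9] [ 66.5 110.1] 80.6
(268, 203) [[0.562 0.147 0.065]]
(380, 207) [[ 0.561 -0.12   0.065]]
```

View pics/crop1.png

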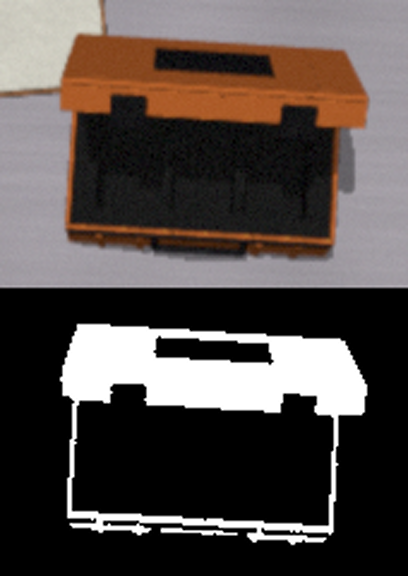

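The crop shows the rim's front corners at about px (268,196) and (379,201). The lid's outer free-edge corners are at about (266,134) and (390,140), and its hinge-side outer corners at (272.5,115) and (385,121). I'll fit the case pose and lid angle to these.

Run:
```python
from h import *
from scipy.optimize import least_squares
f=env.grab_frame("top")
px=np.array([(267.9,195.8),(378.8,200.8),(265.8,134.2),(390,140.4),(272.5,114.6),(384.6,120.8),(265.8,145),(392.7,152.9)])
def pts(p):
    x,y,a,t=p;c,s=np.cos(t),np.sin(t)
    L=[(-.085,.135,.065),(-.085,-.135,.065)]
    for q,h in ((.17,.03),(0,.03),(.17,0)):
        for w in (.135,-.135): L.append((.085-q*c+h*s,w,.065+q*s+h*c))
    L=np.array(L);ca,sa=np.cos(a),np.sin(a)
    return np.c_[x+ca*L[:,0]-sa*L[:,1],y+sa*L[:,0]+ca*L[:,1],L[:,2]]
r=least_squares(lambda p:(proj(f,pts(p))-px).ravel(),[.65,.015,0,.9],loss='soft_l1')
print(r.x,np.degrees(r.x[2:]));print(r.fun.reshape(-1,2).round(1));print(pts(r.x).round(3))
from h import *
x,y,a,t=r.x
# reachability of press path
for th in np.linspace(t,0,5):
    q,h=.145,.03;l=.085-q*np.cos(th)+h*np.sin(th);z=.065+q*np.sin(th)+h*np.cos(th)
    P=[x+np.cos(a)*l,y+np.sin(a)*l,z];print(np.round(P,3),env.inverse_kinematics(P,[180,0,np.degrees(a)]))
```

```text
[ 0.66217699  0.01214727 -0.02114946  0.97407424] [-1.21177458 55.81034317]
[[-0.6 -0.2]
 [ 1.7  0.8]
 [-0.1 -1.5]
 [ 4.5 -0.5]
 [-0.8 -0.5]
 [-0.4 -0.3]
 [-0.3  1.8]
 [-0.1  0.9]]
[[ 0.58   0.149  0.065]
 [ 0.574 -0.121  0.065]
 [ 0.679  0.147  0.222]
 [ 0.674 -0.123  0.222]
 [ 0.775  0.145  0.082]
 [ 0.769 -0.125  0.082]
 [ 0.655  0.147  0.206]
 [ 0.649 -0.123  0.206]]
[0.691 0.012 0.202] [ 1.43371802e+01  2.92327679e+01  9.08373788e+00  2.54444375e-14
 -6.98509700e+01  7.44510452e+01]
[0.659 0.012 0.184] [ 1.50878343e+01  2.68769663e+01  2.52626151e+00  2.54444375e-14
 -6.56492953e+01  7.37003911e+01]
[0.633 0.013 0.159] [ 1.57723400e+01  2.55609422e+01 -3.42099324e+00  2.54444375e-14
 -6.10180645e+01  7.30158854e+01]
[0.614 0.013 0.129] [ 1.63191588e+01  2.54286923e+01 -8.46749680e+00  2.54444375e-14
 -5.61038109e+01  7.24690666e+01]
[0.602 0.013 0.095] [ 1.66609806e+01  2.65229385e+01 -1.23265757e+01  2.54444375e-14
 -5.11504857e+01  7.21272448e+01]
```

```bash
cat >> h.py <<'E'
CX,CY,CA,TH=.6622,.0121,-.0211,.974
E
python3 - <<'E'
from h import *
o=[180,0,np.degrees(CA)]
env.goto([.35,.48,.40],[180,0,-27]); 
env.gripper_to(0.0)
env.goto([.66,CY,.33],o)
print(env.read_state()["clock"],env.read_state()["force"].round(2))
def P(th,q=.15,h=.03):
    l=.085-q*np.cos(th)+h*np.sin(th)+.0095; z=.065+q*np.sin(th)+h*np.cos(th)
    return [CX+np.cos(CA)*l,CY+np.sin(CA)*l,z]
p=P(TH+.12);p[2]+=.01
env.move_straight(p,rate=.15)
f0=env.read_state()["force"]
for th in np.linspace(TH,-.01,9):
    hit=env.move_straight(P(th),rate=.06,force_limit=20)
    s=env.read_state();print(round(th,2),hit,s["position"].round(3),(s["force"]-f0).round(1),round(s["clock"],1))
    if hit: break
f=env.grab_frame("top");cv2.imwrite("pics/lid.png",f["image"][80:300,180:480])
E
```

```text
5.6917 [-0.95  0.4  -0.47]
0.97 False [0.697 0.011 0.207] [ 0.7 -0.7  0.1] 7.2
0.85 False [0.68  0.012 0.198] [ 1.  -0.2  1.6] 7.7
0.73 False [0.664 0.012 0.187] [-0.3  0.1 -0.2] 8.1
0.6 False [0.65  0.012 0.174] [ 0.  -0.6 -0.2] 8.6
0.48 False [0.637 0.013 0.16 ] [ 0.8 -0.3 -0.3] 9.1
0.36 False [0.626 0.013 0.145] [ 0.4 -1.5 -0.9] 9.5
0.24 False [0.617 0.013 0.128] [ 0.4 -0.9 -0.4] 10.0
0.11 False [0.61  0.013 0.111] [ 0.2 -0.5 -0.8] 10.5
-0.01 True [0.608 0.013 0.095] [-0.4  0.9  3.6] 10.8
```

View pics/lid.png

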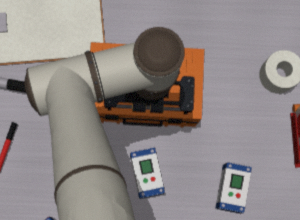

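```bash
cat >> h.py <<'E'
LG=dict(a=(.4425,.1753,15.7),b=(.450,.0029,13.1),c=(.4214,-.2065,-9.4))
def tcp(G,yaw,tilt=0):
    M=R.from_euler('xyz',[180,0,yaw],degrees=True)*R.from_euler('y',tilt,degrees=True)
    return list(np.array(G)+.019*M.as_matrix()[:,2]), list(M.as_euler('xyz',degrees=True))
def meas(yaw,n=6):
    F=[];T=[]
    for _ in range(n):
        env.dwell(.05);s=env.read_state();F.append(s["force"]);T.append(s["wrist_torque"])
    y=np.radians(yaw);ly=np.array([-np.sin(y),np.cos(y),0])
    T=np.array(T);return np.mean(F,0).round(2),T.mean(0).round(4),"My %.4f sd %.4f"%((T@ly).mean(),(T@ly).std())
def pick(n):
    x,y,yaw=LG[n]
    env.goto(*tcp([x,y,.13],yaw)); env.gripper_to(1.0)
    env.move_straight(tcp([x,y,.031],yaw)[0],rate=.12,force_limit=15)
    env.gripper_to(0.3,30); s=env.read_state()
    print(n,"grip",s["opening"]*87,s["finger_force"],s["position"].round(3))
    env.move_straight(tcp([x,y,.20],yaw)[0],rate=.12)
def shake(n):
    x,y,yaw=LG[n];G=[x,y,.20]
    d=np.array([np.cos(np.radians(yaw)),np.sin(np.radians(yaw)),0])
    print("level0",*meas(yaw))
    p=np.array(tcp(G,yaw)[0])
    for k in (.03,-.03,0): env.move_straight(list(p+k*d),rate=.25)
    for t in (18,-18,18):
        env.goto(*tcp(G,yaw,t)); env.dwell(.3); print("tilt",t,*meas(yaw,3))
        env.goto(*tcp(G,yaw)); env.dwell(.2); print("level",*meas(yaw))
    print(env.read_state()["clock"])
def place(n):
    x,y,yaw=LG[n]
    env.move_straight(tcp([x,y,.045],yaw)[0],rate=.12)
    hit=env.move_straight(tcp([x,y,.0305],yaw)[0],rate=.03,force_limit=4)
    print("placed",hit,env.read_state()["position"].round(4))
    env.gripper_to(1.0); env.move_straight(tcp([x,y,.13],yaw)[0],rate=.15)
E
python3 - <<'E'
from h import *
p=env.read_state()["position"]
env.move_straight([p[0],p[1],.2],rate=.2)
pick("b")
f=env.grab_frame("side");cv2.imwrite("pics/side1.png",f["image"][100:420,200:600])
shake("b")
E
```

```text
b grip 60.0346752898113 29.965249677188694 [0.45  0.003 0.012]
level0 [ 0.06 -0.13 -3.04] [-0.0678 -0.0326  0.0046] My -0.0164 sd 0.0166
tilt 18 [ 0.32  0.21 -3.03] [-0.2567  0.8573 -0.0215] My 0.8932 sd 0.0231
level [ 0.08  0.38 -2.28] [-0.0554 -0.0064  0.039 ] My 0.0064 sd 0.0246
tilt -18 [ 0.6   0.07 -2.35] [ 0.171  -0.8718  0.016 ] My -0.8879 sd 0.0149
level [-0.1   0.11 -2.85] [-0.0425 -0.0043  0.0129] My 0.0054 sd 0.0161
tilt 18 [ 0.13 -0.01 -2.97] [-0.2531  0.86    0.0111] My 0.8950 sd 0.0150
level [-0.25  0.01 -2.66] [-0.0551 -0.0183  0.008 ] My -0.0053 sd 0.0410
23.7583
```

View pics/side1.png

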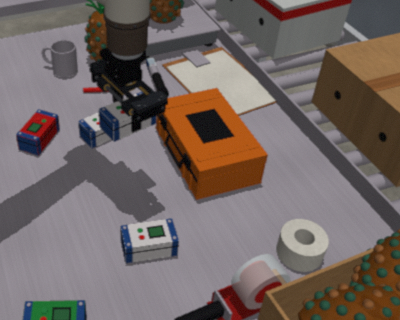

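Side view: the lid is flat and closed (crop 215,140). Logger b shows no change in wrist moment between opposite tips, where a loose cell would give about 0.06 N·m. So b is silent; I'll put it back and test a.

Run:
```python
from h import *
place("b"); pick("a"); shake("a")
```

```text
placed True [0.4498 0.0028 0.0122]
a grip 59.35764326415341 29.999206108041108 [0.443 0.176 0.012]
level0 [ 0.04 -0.   -3.46] [-0.0485 -0.0399  0.0011] My -0.0253 sd 0.0259
tilt 18 [ 0.25  0.03 -3.8 ] [-0.3429  0.8455  0.0044] My 0.9068 sd 0.0053
level [-0.24  0.1  -3.24] [-0.06   -0.0333  0.0046] My -0.0158 sd 0.0278
tilt -18 [ 0.08 -0.26 -3.26] [ 0.1426 -0.9124  0.0314] My -0.9170 sd 0.0311
level [-0.05  0.02 -3.43] [-0.0725 -0.0118  0.006 ] My 0.0083 sd 0.0321
tilt 18 [-0.11  0.22 -4.09] [-0.3158  0.8742  0.0045] My 0.9270 sd 0.0118
level [ 0.02  0.08 -3.22] [-0.094  -0.0388 -0.011 ] My -0.0119 sd 0.0201
38.225
```

Logger a is ambiguous within the noise (difference 0.022 ± 0.012 N·m), so I'll average longer on one more tip.

Run:
```python
from h import *
x,y,yaw=LG["a"];G=[x,y,.20]
def m2():
    yr=np.radians(yaw);ly=np.array([-np.sin(yr),np.cos(yr),0]);v=[]
    for _ in range(40): env.dwell(.015);v.append(env.read_state()["wrist_torque"]@ly)
    v=np.array(v);print(v.mean().round(4),v.std().round(4),"lag1",np.corrcoef(v[1:],v[:-1])[0,1].round(2),env.read_state()["clock"])
m2(); env.goto(*tcp(G,yaw,-15)); env.dwell(.2); env.goto(*tcp(G,yaw)); m2()
```

```text
-0.0231 0.029 lag1 0.19 38.8917
0.0217 0.0278 lag1 0.29 40.5417
```

Run:
```python
from h import *
x,y,yaw=LG["a"];G=[x,y,.20]
def m2():
    yr=np.radians(yaw);ly=np.array([-np.sin(yr),np.cos(yr),0]);v=[];tz=[]
    for _ in range(40):
        env.dwell(.01);s=env.read_state();v.append(s["wrist_torque"]@ly);d=rot(s["tool_rot"])[:,2];tz.append(d[0]*np.cos(yr)+d[1]*np.sin(yr))
    v=np.array(v);print(v.mean().round(4),v.std().round(4),"tilt",np.degrees(np.mean(tz)).round(3),np.degrees(np.std(tz)).round(3),env.read_state()["clock"])
m2(); env.goto(*tcp(G,yaw,15)); env.dwell(.15); env.goto(*tcp(G,yaw)); env.dwell(.15); m2()
```

```text
0.024 0.0299 tilt -0.003 0.006 40.875
-0.01 0.0258 tilt 0.005 0.023 42.3583
```

```bash
cat >> h.py <<'E'
def m2(yaw,n=60):
    yr=np.radians(yaw);ly=np.array([-np.sin(yr),np.cos(yr),0]);v=[];f=[]
    for _ in range(n):
        env.dwell(.01);s=env.read_state();v.append(s["wrist_torque"]@ly);f.append(s["force"][2])
    print("M %.4f +- %.4f"%(np.mean(v),np.std(v)/n**.5),"Fz %.2f"%np.mean(f),"clock",env.read_state()["clock"])
def tip(n,t):
    x,y,yaw=LG[n];env.goto(*tcp([x,y,.2],yaw,t));env.dwell(.15);env.goto(*tcp([x,y,.2],yaw));env.dwell(.1);m2(yaw)
E
python3 - <<'E'
from h import *
tip("a",-4.5);tip("a",-20)
E
```

```text
M 0.0265 +- 0.0040 Fz -3.31 clock 43.6083
M 0.0258 +- 0.0037 Fz -3.50 clock 45.2917
```

The 4.5° tip, which is too small to free the cell, gives the same change as 20°. So this is sensor hysteresis and a is silent. I'll put it back and test c.

```bash
sed -i 's/rate=.12/rate=.22/; s/rate=.15)$/rate=.25)/' h.py
python3 - <<'E'
from h import *
place("a"); pick("c"); print(env.read_state()["clock"])
tip("c",18);tip("c",-18)
E
```

```text
placed True [0.4424 0.1753 0.0122]
c grip 59.66485042489997 29.999668230302632 [ 0.422 -0.207  0.013]
51.7083
M 0.0005 +- 0.0040 Fz -2.52 clock 53.375
M -0.0007 +- 0.0034 Fz -2.63 clock 54.9583
```

Logger c shows 0.000 ± 0.004 N·m and no hysteresis, and b showed about 0. Only a shows a shift with the right sign (about 0.04 N·m), so the cell had simply slid during the small tip. The rattling one is a.

Run:
```python
from h import *
place("c"); pick("a"); print(env.read_state()["clock"])
env.goto(*tcp([CX,CY,.235],0)); env.dwell(.3)
s=env.read_state();print(s["clock"],s["position"],s["tool_rot"],s["opening"]*87,s["finger_force"],s["force"])
f=env.grab_frame("side");cv2.imwrite("pics/end.png",f["image"][80:420,200:620])
```

```text
placed True [ 0.4214 -0.2065  0.0125]
a grip 59.50058372073462 29.999457341618836 [0.443 0.175 0.013]
61.3667
62.7333 [0.66176822 0.01317257 0.2164988 ] [-1.79989037e+02 -2.48849003e-02  9.72304605e-02] 60.0383960514861 29.99916004948318 [ 0.38293837  0.19147272 -3.07261175]
```

View pics/end.png

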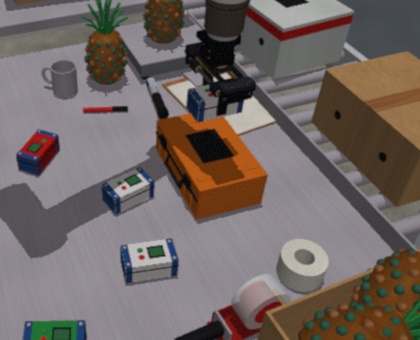

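The picture shows b (crop 129,190) and c (crop 150,260) standing upright in place, and a held level above the closed case (crop 215,105).

```bash
python3 -c "
from workcell import env
print(env.close_job())"
```

```text
the job is handed in; nothing more can be done
None
```

I closed the lid, put silent loggers b and c back upright in their places, and handed the job in at about 63 s with logger a held level and still above the middle of the case; a as the rattler rests on a weak wrist signal: a shift of about 0.04 N·m against the 0.06 expected, with b and c near zero, and it also appeared on a 4.5° tip that should not free the cell.

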